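Hang the staining rack on the drip arm and draw the arm out over the tray

TASK

Hang the slide staining rack by its wire handle on the hook at the end of the drip stand's telescoping arm, keeping the rack upright, and let go of it. Then squeeze the lock button on the arm's grip head to free the arm, and draw the arm out until its second ring mark (100 mm) is level with the mouth of the outer tube. The arm springs back when let go, so finish while still holding the grip head there, with the rack hanging freely from the hook over the tray. Leave everything else where it is.

Things in the scene. Friction and masses are not known exactly. Their poses are not given: they have to be found in the camera images.
- stand: Fixed drip stand: base plate 100x300 mm, open drip tray (120x110 mm, 18 mm high, centre 205 mm along -y from the origin), column, and a level outer tube 18 mm thick, axis 200 mm above the table. Origin: on the table below the tube's mouth. -y is the direction in which the arm draws out (about to the robot's right), the -x side faces the robot, z up.
- tube_mouth (a point): Centre of the mouth of the outer tube, 200 mm above the table; axes as the stand's. Fixed.
- drip_arm (a joint): How far the inner arm is out, m: 0 home and locked, 0.10 = second ring mark at the mouth, 0.15 end of travel. White 12 mm tube with a black tick each 10 mm and a black ring each 50 mm (50, 100, 150), which emerge from the mouth as it extends. A spring pulls it back with 2 to 3.5 N. Locked, it gives about 2 mm.
- lock_button (a joint): Travel of the lock button, m: 0 out (locking), 0.006 fully in; frees the arm from about 0.0045. Black paddle 24 mm wide, 52 mm high on the -x (robot) side of the grip head, 8 mm proud, pressed toward +x, spring 2.4 to 6 N. Gripping the head across, one finger on the paddle, one on the other face, presses it. Needed only over the first 20 mm of travel.
- head_grip (a point): Point to grip on the arm's grip head; moves with the arm, axes as the stand's. At home 30 mm along -y from the mouth and 28 mm above the tube axis. Grey block 30 mm along y; across x 34 mm with the button out, 28 mm pressed: faces 17 mm to either side of the point, the -x one (button) going in to 11 mm. It reaches 42 mm below and 22 mm above the point.
- hook_seat (a point): Bottom of the hook's V-shaped dip (top of the 8 mm round bar), where the handle shall hang; moves with the arm, axes as the stand's. 75 mm along -y from head_grip and 32 mm below it. The bar's upturned end is 20 mm farther along -y, its top 22 mm above this point; on the head's side the bar rises 8 mm in 15 mm, then runs level.
- rack: Loose steel slide staining rack, about 0.12 kg, 84 mm (x) by 52 mm (y), 39 mm high. 6 mm wire handle in its x-z plane: legs at x = +-40 mm, crossbar roof-shaped, 112 mm high at the legs, 139 mm in the middle; the window under it is open along y. Black grip block 20 (x) by 12 mm (y) on the crossbar's middle, top 177 mm up. Origin: centre of the underside. Hangs either way round.
- rack_grip (a point): Point on the grip block to take the rack by, on its centre line, 163 mm above the rack's foot and 14 mm below the block's top; axes as the rack's.
- rack_bail (a point): Underside of the handle's crossbar at its middle, 136 mm above the rack's foot; rests on hook_seat when hung.
- petri_dish: Bystander: clear dish, 62 mm across, 14 mm high, on the near part of the table. Leave alone.
- marker: Bystander: marker pen, 134 mm long, lying behind the rack. Leave alone.
- tweezers: Bystander: tweezers, 118 mm long, lying on the near part of the table. Leave alone.
- vial_a: Bystander: small vial, 23 mm across, 49 mm high, on the near part of the table. Leave alone.
- eyepiece_cap: Bystander: black round cap, 37 mm across, on the near left part of the table. Leave alone.

How it is judged (in metres and radians):
On the way, in this order (a step that is already met when the one before it is completed fails the run):
1. the rack hangs by its handle on the hook, let go by the gripper, the arm still home (distance between rack_bail and hook_seat below 0.012 m and contact force between rack and stand above 0.3 N and contact force between rack and the arm below 0.1 N and contact force between rack and the fingers below 0.1 N and height (world z) of rack above 0.045 m and value of joint drip_arm below 0.008 m), for 0.2 s.
2. the lock button is pressed while the arm is home (value of joint lock_button above 0.004 m and value of joint drip_arm below 0.015 m and contact force between the fingers and stand above 1 N), for 0.05 s.
At the end, for the whole second after the job is handed in: The arm is held by the fingers at its grip head, drawn out to 100 mm +-5 mm, and stays there; the rack hangs upright and nearly still with its crossbar within 12 mm of the hook's dip, clear of the table and tray and touched by nothing but the hook (value of joint drip_arm between 0.095 and 0.105 m and distance between rack_bail and hook_seat below 0.012 m and contact force between rack and stand above 0.3 N and contact force between rack and the arm below 0.1 N and contact force between rack and the fingers below 0.1 N and height (world z) of rack above 0.045 m and angle between rack's own z axis and vertical below 0.3 rad and linear speed of rack below 0.1 m/s and contact force between the fingers and stand above 2 N and distance between the grasp point and head_grip below 0.04 m); the arm keeps its last pose, push and grip.
It fails at once if the rack is tipped over (angle between rack's own z axis and vertical above 0.8 rad).
It fails at once if a bystander is pushed away (distance of any of petri_dish, marker, tweezers, vial_a, eyepiece_cap from where it was at the start of the episode above 0.03 m).
It also fails if it takes over 58 s, if anything falls off the work surface, if the arm or the gripper's body presses on something with over 40 N, if the wrist force passes 120 N, or if a joint passes its speed limit or range.

ROBOT

A 6-joint arm with a two-finger parallel gripper is mounted at the origin on a cart in front of the work surface, level with it; the furniture and walls round the work are solid. World frame = base frame: x ahead of the robot, y to its left, z up, the work surface at z = 0. Lengths are in mm, angles in rad, forces in N, time in s.
With the tool pointing down it reaches from about 350 to 775 mm from the base axis. Payload 7.3 kg.
Tool frame: the origin (TCP) lies between the finger pads; the fingertips stand 14 mm ahead of it and the grasp point (between the pads) lies 5 mm behind it; z points along the fingers, y is the line along which they close (so a half turn about z gives the same grasp; the last joint's range is limited). The gripper opens to 92 mm and grips with 3 to 60 N. Pads are 19 mm wide; open, the fingers measure 130 mm over their backs; the gripper's body (75 mm by 190 mm) begins 47 mm behind the grasp point.
Start: joints at [0.99, 0.342, 1.524, -0, 1.275, -0.146], TCP at [221.133, 476.176, 240.741] pointing down, gripper open.
Joint ranges: [-2.53, 2.53], [-0.77, 2.02], [0.04, 2.7], [-1, 4.14], [0.28, 2.66], [-3.11, 3.11]. Speed limits (rad/s): [2.57, 2.57, 3.14, 3.14, 3.14, 3.14].

INTERFACE

Orientations are given as [roll, pitch, yaw] about the fixed x, y, z axes, in that order (R = Rz(yaw) Ry(pitch) Rx(roll)).
In Python, from plant import get_obs, cams, close_job gives the robot as it stands. The module is installed in compiled form; this text tells all that it offers.
- The arm moves only by the shell command python3 -m creep 'ROWS'. ROWS is JSON, a list of rows, each an object of numbers: "hand": the opening, from 0 (shut) to 1 (fully open); "tx", "ty", "tz": the shift along the tool's x, y, z in m; "spin": the turn about the tool's z in degrees. In form: [{"hand": .., "tx": .., "ty": .., "tz": .., "spin": ..}, ...]. A call has 1 to 5 rows; each row shifts and turns the commanded pose from where the row before left it, along the tool's axes as they then stand; what a row does not reach is not made up. A row lasts 1/8 s, in which the tool goes at most 62.5 mm and 10.7 degrees, less where a joint would pass 70% of its speed; a pose out of reach is approached as far as the arm can. A call is refused whole if a number of a shift passes 0.0625 or a number of a turn 10.7, either way. A call with a gripper value outside its range is refused whole. The fingers move at their own pace and stop on an object; the grip force is fixed at half the most. Time passes only in rows, so rows that do not move let the fingers close. It gives the time, the measured TCP pose, the force, the opening and the grip force at its end, in the units of the state.
- get_obs(): the state, without advancing time (a new reading comes with each control period).
- cams.capture(name): name is "side" or "top"; returns a dict with "color" (480x640x3 uint8, red, green, blue), "K" (3x3 intrinsics, pixels), "k1" (the pictures are not rectified: a ray, as slopes to the right and down, at radius r is drawn at 1 + k1 r^2 times it, then the intrinsics apply), "R" (3x3) and "t" (3): a world point X has camera coordinates R X + t. Camera axes: x right, y down, z forward; pixel columns grow to the right and rows downward; lengths in mm; the calibration is good to about 2 mm. A picture is of the moment at which its call begins. There is no depth.
- close_job(): hands the job in; it is judged then, once.
The state is a dict: "time": time; "joint_positions": joint angles; "dq": joint speeds; "tau": joint torques, N m; "tool_pos": TCP position; "tcp_rot": TCP orientation; "contact_force": force on the tool from outside, world axes, zero at the start; "moment": the same for the moment, N m; "grip_width": finger opening in mm; "finger_force": force on a finger pad.
Only numpy, scipy, OpenCV 4.12 (cv2) and the standard library are available. Lean on these libraries where they do the work, as an engineer would, in place of code of your own. Each camera call takes 0.05 s, during which the arm holds its last target. There are 200 camera calls.

## Working session

There is one attempt and no reset: what is moved stays moved. The work goes in short steps, Python scripts to look and compute and a shell command to move; the robot and the scene stay as the last step left them, time stands still between calls to the robot, and variables do not carry over. Pictures are saved under pics/ and viewed, at most 13 in all, crops included, and the job is handed in when it is done.

```bash
mkdir -p pics; cat > h.py <<'E'
import numpy as np,cv2
from scipy.spatial.transform import Rotation as Ro
from plant import get_obs,cams
def ray(c,u,v):
    K=c["K"];d=np.array([(u-K[0][2])/K[0][0],(v-K[1][2])/K[1][1]])
    s=d.copy()
    for _ in range(20): s=d/(1+c["k1"]*(s@s))
    r=np.array(c["R"]).T@np.array([s[0],s[1],1]); o=-np.array(c["R"]).T@np.array(c["t"])
    return o,r
def atz(c,u,v,z):
    o,r=ray(c,u,v); return o+r*(z-o[2])/r[2]
def proj(c,X):
    p=np.array(c["R"])@np.array(X,float)+np.array(c["t"]); s=p[:2]/p[2]; s=s*(1+c["k1"]*(s@s))
    K=c["K"]; return K[0][0]*s[0]+K[0][2],K[1][1]*s[1]+K[1][2]
def tri(c1,p1,c2,p2):
    o1,r1=ray(c1,*p1);o2,r2=ray(c2,*p2)
    A=np.stack([r1,-r2],1);s=np.linalg.lstsq(A,o2-o1,rcond=None)[0]
    a=o1+s[0]*r1;b=o2+s[1]*r2;return (a+b)/2,np.linalg.norm(a-b)
def snap(n,f=None):
    c=cams.capture(n)
    if f: cv2.imwrite(f,c["color"][:,:,::-1])
    return c
E
python3 - <<'E'
from h import *
import pickle
for n in("side","top"):
    c=snap(n,f"pics/{n}0.png"); pickle.dump(c,open(n+"0.pkl","wb")); print(n,-np.array(c["R"]).T@np.array(c["t"]),np.round(c["K"],1).tolist(),c["k1"])
o=get_obs();print(o)
E
```

```text
side [ 546.278026   -816.85068153  587.79193456] [[486.2, 0.0, 322.0], [0.0, 486.2, 239.1], [0.0, 0.0, 1.0]] -0.055672410264424696
top [ 430.87364344   -9.09251845 1128.83830382] [[442.8, 0.0, 328.4], [0.0, 442.8, 237.1], [0.0, 0.0, 1.0]] -0.023140358983327947
{'time': 0.1, 'joint_positions': array([ 9.90001111e-01,  3.42635779e-01,  1.52490309e+00, -2.70474139e-05,
        1.27537118e+00, -1.46014142e-01]), 'dq': array([ 0.0012722 , -0.00118825, -0.00372506, -0.00011249, -0.00160097,
        0.00015414]), 'tau': array([ 1.81706477e-03, -4.32004166e+01, -2.44694942e+01,  7.18339719e-02,
        5.25452360e-02, -3.39233009e-05]), 'tool_pos': array([220.94768084, 475.88032526, 240.1298198 ]), 'tcp_rot': array([-3.14028551e+00, -1.66085514e-04,  2.70681936e+00]), 'contact_force': array([-0.22797314,  0.35316606,  1.02889198]), 'moment': array([-0.00376542,  0.00674246,  0.05188994]), 'finger_force': 0.0, 'grip_width': 91.97694397276338}
```

View pics/side0.png

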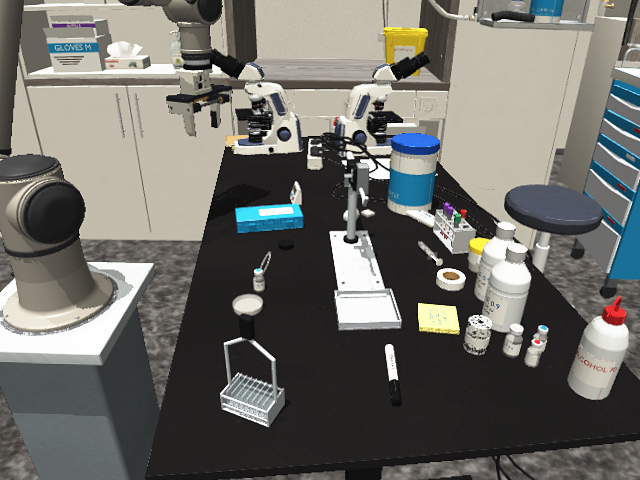

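View pics/top0.png

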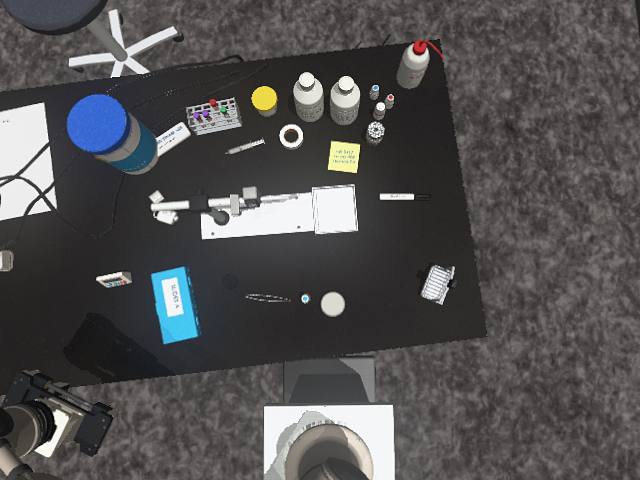

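Side view: rack at about (252,385) with black grip at (246,325); stand and tray at (365,305), and the arm seen end-on at (352,175). Top view: rack (437,283), stand arm (150–300, 200), tray (335,209). I'll enlarge these.

```bash
python3 - <<'E'
import pickle,cv2,numpy as np
t=pickle.load(open("top0.pkl","rb"))["color"];s=pickle.load(open("side0.pkl","rb"))["color"]
f=lambda im,x,y,w,h,k:cv2.resize(im[y:y+h,x:x+w],None,fx=k,fy=k,interpolation=cv2.INTER_CUBIC)
a=f(t,200,160,160,80,5)      # 800x400
b=f(t,410,255,50,50,4)   # 200x200
c=f(s,300,130,120,40,5)  # 600x200
im=np.zeros((600,800,3),np.uint8);im[:400]=a;im[400:,:200]=b;im[400:,200:]=c
cv2.imwrite("pics/c1.png",im[:,:,::-1])
d=f(s,210,290,80,140,4);e=f(s,310,140,110,110,4)
im=np.zeros((560,780,3),np.uint8);im[:560,:320]=d;im[:440,330:770]=e
cv2.imwrite("pics/c2.png",im[:,:,::-1])
E
```

```text
(no output)
```

View pics/c1.png

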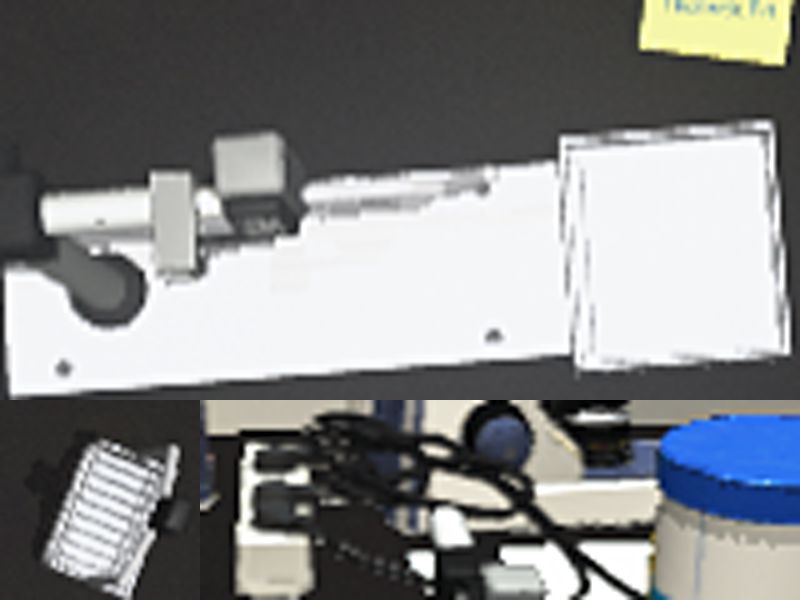

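View pics/c2.png

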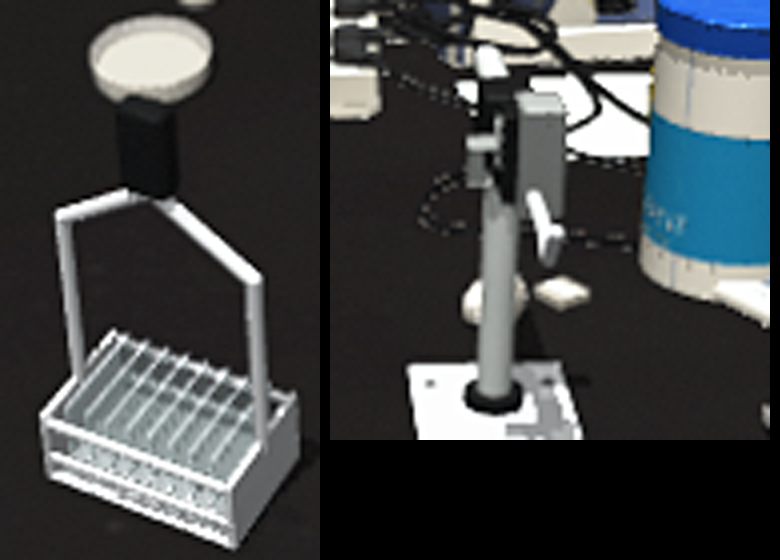

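Crops: tray rim corners in top at (312,187.6), (354.4,184.4), (358,231), (315,234); head top face (242.6,187.6)–(256.6,198.4); hook tip (296.8,197.4). Rack block top at top (454,284) and side (247,316); handle shoulders at side (226,343) and (274,359). I'll fit both poses.

```bash
cat > fit.py <<'E'
from h import *
import pickle
from scipy.optimize import least_squares
T=pickle.load(open("top0.pkl","rb"));S=pickle.load(open("side0.pkl","rb"))
def fit(obs,x0):
    def res(p):
        R=Ro.from_euler("z",p[2]).as_matrix()
        return np.concatenate([np.array(proj(c,R@np.array(X,float)+[p[0],p[1],0]))-uv for c,X,uv in obs])
    r=least_squares(res,x0,loss="soft_l1");return r.x,np.round(res(r.x).reshape(-1,2),1)
st=[(T,(60,-150,18),(312,187.6)),(T,(60,-260,18),(354.4,184.4)),(T,(-60,-260,18),(358,231)),(T,(-60,-150,18),(315,234)),
(T,(17,-15,250),(242.6,187.6)),(T,(17,-45,250),(255,186)),(T,(-9,-45,250),(257,196.5)),(T,(0,-125,218),(297,197.4)),
(S,(-9,-45,250),(357.5,167)),(S,(17,-45,250),(367.5,168))]
rk=[(T,(0,0,177),(454.2,283.8)),(S,(0,0,177),(247,315.7)),(S,(-40,0,112),(226.2,343.2)),(S,(40,0,112),(273.7,359.2)),
(S,(-42,-26,0),(222,408.7)),(S,(42,-26,0),(268.7,426.2)),(S,(42,26,0),(284.2,403.7)),(T,(40,0,112),(441.7,302.5)),(T,(-40,0,112),(453.2,268))]
if __name__=="__main__":
    p,r=fit(st,[550,0,0]);print(p,r.tolist())
    for a in(0,-2.6,.5,1.2,-1.2,2.6):
        q,r=fit(rk,[350,-280,a]);print(q,r.tolist() if abs(r).max()<8 else abs(r).max())
    c,s=np.cos(p[2]),np.sin(p[2]);R=np.array([[c,-s],[s,c]])
    for n,v in(("head",(0,-30)),("seat",(0,-105)),("tray",(0,-205))):print(n,R@v+p[:2])
E
python3 fit.py
```

```text
[621.54703908 180.77566167  25.19389102] [[-0.5, 0.2], [-0.1, 0.3], [0.0, 0.0], [-0.3, 0.1], [-0.7, -0.4], [1.6, 0.1], [0.3, 2.1], [0.6, -2.6], [-0.9, -0.2], [1.6, -1.3]]
[ 4.42502432e+02 -2.73509090e+02 -4.10120193e-01] 35.5
[ 4.42502438e+02 -2.73509089e+02 -4.10121046e-01] 35.5
[ 442.50244138 -273.50908845    5.8730637 ] 35.5
[ 442.50243638 -273.509089   -107.22427105] 35.5
[ 442.50243627 -273.50908908  106.40402941] 35.5
[ 443.51229195 -274.66872618    2.50638555] 63.4
head [623.38038966 150.83173364]
seat [627.96376609  75.97191358]
tray [634.07493467 -23.84117985]
```

```bash
sed -i 's/(T,(40,0,112),(441.7/(T,(-40,0,112),(441.7/; s/(T,(-40,0,112),(453.2/(T,(40,0,112),(453.2/' fit.py; python3 fit.py; python3 - <<'E'
from h import *
o=get_obs();print(Ro.from_euler("xyz",o["tcp_rot"]).as_matrix().round(3))
E
```

```text
[621.54703908 180.77566167  25.19389102] [[-0.5, 0.2], [-0.1, 0.3], [0.0, 0.0], [-0.3, 0.1], [-0.7, -0.4], [1.6, 0.1], [0.3, 2.1], [0.6, -2.6], [-0.9, -0.2], [1.6, -1.3]]
[ 442.21864361 -274.09618641  -25.54532124] [[-0.7, -0.9], [-1.0, -0.3], [-0.5, 0.6], [-0.6, 0.3], [-0.5, 0.5], [-0.0, 1.4], [0.7, -0.1], [-2.5, -2.9], [-1.3, -0.8]]
[ 4.42218643e+02 -2.74096187e+02 -4.12579966e-01] [[-0.7, -0.9], [-1.0, -0.3], [-0.5, 0.6], [-0.6, 0.3], [-0.5, 0.5], [-0.0, 1.4], [0.7, -0.1], [-2.5, -2.9], [-1.3, -0.8]]
[ 442.21864337 -274.09618659 -119.79310081] [[-0.7, -0.9], [-1.0, -0.3], [-0.5, 0.6], [-0.6, 0.3], [-0.5, 0.5], [-0.0, 1.4], [0.7, -0.1], [-2.5, -2.9], [-1.3, -0.8]]
[ 442.21864342 -274.09618656  -82.09398898] [[-0.7, -0.9], [-1.0, -0.3], [-0.5, 0.6], [-0.6, 0.3], [-0.5, 0.5], [-0.0, 1.4], [0.7, -0.1], [-2.5, -2.9], [-1.3, -0.8]]
[ 442.21864335 -274.0961866   112.68475555] [[-0.7, -0.9], [-1.0, -0.3], [-0.5, 0.6], [-0.6, 0.3], [-0.5, 0.5], [-0.0, 1.4], [0.7, -0.1], [-2.5, -2.9], [-1.3, -0.8]]
[ 4.42218644e+02 -2.74096186e+02 -4.12580004e-01] [[-0.7, -0.9], [-1.0, -0.3], [-0.5, 0.6], [-0.6, 0.3], [-0.5, 0.5], [-0.0, 1.4], [0.7, -0.1], [-2.5, -2.9], [-1.3, -0.8]]
head [623.38038966 150.83173364]
seat [627.96376609  75.97191358]
tray [634.07493467 -23.84117985]
[[-0.907  0.421 -0.001]
 [ 0.421  0.907 -0.001]
 [ 0.    -0.001 -1.   ]]
```

Both fits are consistent: the stand is at (621.5,180.8) with yaw 0.061, and the rack at (442,-274) with yaw -0.413. Going above the rack, to close along rack x.

```bash
cat > go.py <<'E'
# usage: go.py x y z yaw_of_tool_y_deg : prints remaining tool shift (mm) and spin
import sys
from h import *
o=get_obs();R=Ro.from_euler("xyz",o["tcp_rot"]).as_matrix();a=list(map(float,sys.argv[1:]))
d=R.T@(np.array(a[:3])-o["tool_pos"]);y=np.degrees(np.arctan2(R[1,1],R[0,1]))
print("t",round(o["time"],2),"tcp",o["tool_pos"].round(1),"yaw",y.round(2),"F",o["contact_force"].round(1),"w",round(o["grip_width"],1),round(o["finger_force"],1))
print("shift tool mm",d.round(1),"spin",round(-((a[3]-y+180)%360-180),2),"q",o["joint_positions"].round(2))
E
python3 -m creep '[{"tx":-0.040,"ty":-0.0327},{"tx":-0.040,"ty":-0.0327},{"tx":-0.040,"ty":-0.0327},{"tx":-0.040,"ty":-0.0327},{"tx":-0.040,"ty":-0.0327}]'
python3 -m creep '[{"tx":-0.040,"ty":-0.0327},{"tx":-0.040,"ty":-0.0327},{"tx":-0.0293,"ty":-0.0448},{"tx":-0.0293,"ty":-0.0448},{"tx":-0.0293,"ty":-0.0448}]'
python3 -m creep '[{"tx":-0.0293,"ty":-0.0448},{"tx":-0.0293,"ty":-0.0448},{"tx":-0.0293,"ty":-0.0448},{"tx":-0.0293,"ty":-0.0448},{"tx":-0.0293,"ty":-0.0448}]'
python3 -m creep '[{"spin":9.85},{"spin":9.85},{"spin":9.85},{"spin":9.85},{"spin":9.85}]'
python3 -m creep '[{"spin":9.85},{"spin":9.85},{"spin":9.85},{"spin":9.85},{}]'
python3 go.py 442.2 -274.1 240 -23.6
```

```text
t 0.1 tcp [220.9 475.9 240.1] yaw 65.09 F [-0.2  0.4  1. ] w 92.0 0.0
shift tool mm [-516.6 -587.     0.8] spin 88.69 q [ 0.99  0.34  1.52 -0.    1.28 -0.15]invalid input at $[0]: expected keys hand, tx, ty, tz, spin
invalid input at $[0]: expected keys hand, tx, ty, tz, spin
invalid input at $[0]: expected keys hand, tx, ty, tz, spin
invalid input at $[0]: expected keys hand, tx, ty, tz, spin
invalid input at $[0]: expected keys hand, tx, ty, tz, spin
```

All keys are required in each row.

```bash

python3 -m creep '[{"hand":1,"tx":-0.040,"ty":-0.0327,"tz":0,"spin":0},{"hand":1,"tx":-0.040,"ty":-0.0327,"tz":0,"spin":0},{"hand":1,"tx":-0.040,"ty":-0.0327,"tz":0,"spin":0},{"hand":1,"tx":-0.040,"ty":-0.0327,"tz":0,"spin":0},{"hand":1,"tx":-0.040,"ty":-0.0327,"tz":0,"spin":0}]'
python3 -m creep '[{"hand":1,"tx":-0.040,"ty":-0.0327,"tz":0,"spin":0},{"hand":1,"tx":-0.040,"ty":-0.0327,"tz":0,"spin":0},{"hand":1,"tx":-0.0293,"ty":-0.0448,"tz":0,"spin":0},{"hand":1,"tx":-0.0293,"ty":-0.0448,"tz":0,"spin":0},{"hand":1,"tx":-0.0293,"ty":-0.0448,"tz":0,"spin":0}]'
python3 -m creep '[{"hand":1,"tx":-0.0293,"ty":-0.0448,"tz":0,"spin":0},{"hand":1,"tx":-0.0293,"ty":-0.0448,"tz":0,"spin":0},{"hand":1,"tx":-0.0293,"ty":-0.0448,"tz":0,"spin":0},{"hand":1,"tx":-0.0293,"ty":-0.0448,"tz":0,"spin":0},{"hand":1,"tx":-0.0293,"ty":-0.0448,"tz":0,"spin":0}]'
python3 -m creep '[{"hand":1,"tx":0,"ty":0,"tz":0,"spin":9.85},{"hand":1,"tx":0,"ty":0,"tz":0,"spin":9.85},{"hand":1,"tx":0,"ty":0,"tz":0,"spin":9.85},{"hand":1,"tx":0,"ty":0,"tz":0,"spin":9.85},{"hand":1,"tx":0,"ty":0,"tz":0,"spin":9.85}]'
python3 -m creep '[{"hand":1,"tx":0,"ty":0,"tz":0,"spin":9.85},{"hand":1,"tx":0,"ty":0,"tz":0,"spin":9.85},{"hand":1,"tx":0,"ty":0,"tz":0,"spin":9.85},{"hand":1,"tx":0,"ty":0,"tz":0,"spin":9.85},{"hand":1,"tx":0,"ty":0,"tz":0,"spin":0}]'
python3 go.py 442.2 -274.1 240 -23.6
```

```text
time: 0.72
tool_pos: [334.0, 242.1, 240.6]
tcp_rot: [-3.142, -0.0, 2.707]
contact_force: [0.7, -0.2, -0.6]
grip_width: 91.7
finger_force: 0.0
time: 1.35
tool_pos: [401.6, -10.0, 240.6]
tcp_rot: [3.141, -0.0, 2.707]
contact_force: [0.8, -0.0, 0.1]
grip_width: 91.9
finger_force: 0.0
time: 1.98
tool_pos: [440.1, -274.9, 240.4]
tcp_rot: [3.141, -0.001, 2.706]
contact_force: [0.3, -0.6, -0.6]
grip_width: 91.4
finger_force: 0.0
time: 2.6
tool_pos: [440.1, -273.0, 240.3]
tcp_rot: [-3.141, -0.001, 1.841]
contact_force: [-0.1, -0.7, -0.1]
grip_width: 91.9
finger_force: 0.0
time: 3.22
tool_pos: [440.1, -273.0, 240.4]
tcp_rot: [-3.141, -0.0, 1.161]
contact_force: [0.1, 0.5, -0.3]
grip_width: 91.9
finger_force: 0.0
t 3.23 tcp [ 440.1 -273.   240.4] yaw -23.47 F [ 0.1  0.5 -0.3] w 91.9 0.0
shift tool mm [-0.1  2.3  0.4] spin 0.13 q [-0.7   0.33  1.54  0.    1.27 -0.29]
```

```bash

python3 -m creep '[{"hand":1,"tx":0,"ty":0.0022,"tz":0.02,"spin":0},{"hand":1,"tx":0,"ty":0,"tz":0.02,"spin":0},{"hand":1,"tx":0,"ty":0,"tz":0.02,"spin":0},{"hand":1,"tx":0,"ty":0,"tz":0.022,"spin":0},{"hand":1,"tx":0,"ty":0,"tz":0,"spin":0}]'
python3 -m creep '[{"hand":0.4,"tx":0,"ty":0,"tz":0,"spin":0},{"hand":0.2,"tx":0,"ty":0,"tz":0,"spin":0},{"hand":0,"tx":0,"ty":0,"tz":0,"spin":0},{"hand":0,"tx":0,"ty":0,"tz":0,"spin":0},{"hand":0,"tx":0,"ty":0,"tz":0,"spin":0}]'
python3 go.py 442.2 -274.1 158 -23.6
python3 - <<'E'
from h import *
c=snap("side");d=snap("top")
f=lambda im,x,y,w,h,k:cv2.resize(im[y:y+h,x:x+w],None,fx=k,fy=k,interpolation=cv2.INTER_CUBIC)
cv2.imwrite("pics/g.png",np.hstack([f(c["color"],190,260,120,170,3),f(d["color"],390,220,140,170,3)])[:,:,::-1])
E
```

```text
time: 3.85
tool_pos: [441.4, -273.3, 157.2]
tcp_rot: [-3.138, -0.001, 1.163]
contact_force: [0.5, -0.4, -0.3]
grip_width: 92.4
finger_force: 0.0
time: 4.47
tool_pos: [442.3, -274.0, 158.8]
tcp_rot: [3.141, -0.0, 1.16]
contact_force: [1.2, 0.3, -0.3]
grip_width: 46.4
finger_force: 0.0
t 4.47 tcp [ 442.3 -274.   158.8] yaw -23.55 F [ 1.2  0.3 -0.3] w 46.4 0.0
shift tool mm [-0.1 -0.1  0.8] spin 0.05 q [-0.7   0.42  1.66  0.    1.07 -0.29]
```

View pics/g.png

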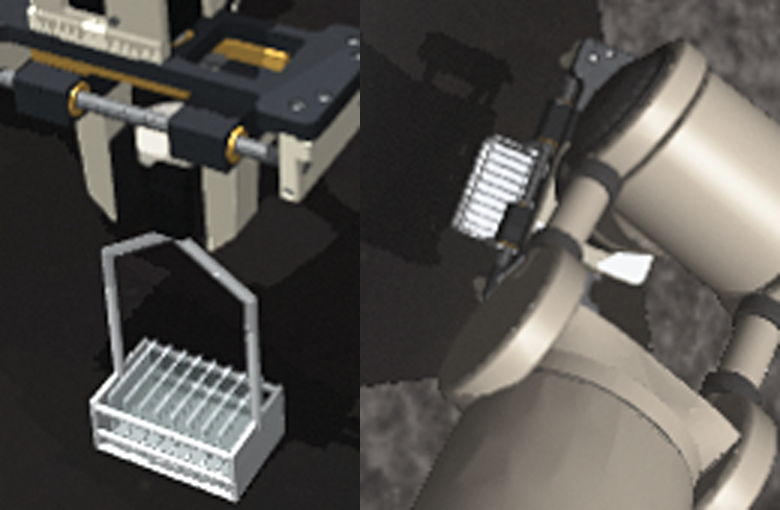

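Fingers straddle the grip block correctly (left panel; crossbar centre at about (180,240)). Finish closing, then lift.

```bash

python3 -m creep '[{"hand":0,"tx":0,"ty":0,"tz":0,"spin":0},{"hand":0,"tx":0,"ty":0,"tz":0,"spin":0},{"hand":0,"tx":0,"ty":0,"tz":0,"spin":0},{"hand":0,"tx":0,"ty":0,"tz":0,"spin":0},{"hand":0,"tx":0,"ty":0,"tz":0,"spin":0}]'
python3 -m creep '[{"hand":0,"tx":0,"ty":0,"tz":-0.01,"spin":0},{"hand":0,"tx":0,"ty":0,"tz":-0.02,"spin":0},{"hand":0,"tx":0,"ty":0,"tz":-0.025,"spin":0},{"hand":0,"tx":0,"ty":0,"tz":-0.025,"spin":0},{"hand":0,"tx":0,"ty":0,"tz":-0.020,"spin":0}]'
python3 -m creep '[{"hand":0,"tx":0,"ty":0,"tz":0,"spin":-5.4},{"hand":0,"tx":0,"ty":0,"tz":0,"spin":-5.4},{"hand":0,"tx":0,"ty":0,"tz":0,"spin":-5.4},{"hand":0,"tx":0,"ty":0,"tz":0,"spin":-5.4},{"hand":0,"tx":0,"ty":0,"tz":0,"spin":-5.4}]'
python3 go.py 633.2 -8.8 257 3.5
```

```text
time: 5.2
tool_pos: [442.3, -274.0, 158.7]
tcp_rot: [3.142, -0.0, 1.16]
contact_force: [0.4, 0.7, 0.3]
grip_width: 20.1
finger_force: 30.0
time: 5.82
tool_pos: [442.4, -274.1, 260.4]
tcp_rot: [3.14, 0.0, 1.16]
contact_force: [0.2, -0.7, -1.5]
grip_width: 19.5
finger_force: 30.0
time: 6.45
tool_pos: [442.3, -274.0, 259.3]
tcp_rot: [3.141, 0.0, 1.634]
contact_force: [-0.1, 0.7, -1.1]
grip_width: 19.9
finger_force: 30.0
t 6.45 tcp [ 442.3 -274.   259.3] yaw 3.62 F [-0.1  0.7 -1.1] w 19.9 30.0
shift tool mm [252.6 207.3   2.3] spin 0.12 q [-0.7   0.32  1.51  0.    1.32 -0.77]
```

```bash

python3 -m creep '[{"hand":0,"tx":0.015,"ty":0.0123,"tz":0,"spin":0},{"hand":0,"tx":0.028,"ty":0.023,"tz":0,"spin":0},{"hand":0,"tx":0.028,"ty":0.023,"tz":0,"spin":0},{"hand":0,"tx":0.028,"ty":0.023,"tz":0,"spin":0},{"hand":0,"tx":0.028,"ty":0.023,"tz":0,"spin":0}]'
python3 -m creep '[{"hand":0,"tx":0.028,"ty":0.023,"tz":0,"spin":0},{"hand":0,"tx":0.028,"ty":0.023,"tz":0,"spin":0},{"hand":0,"tx":0.028,"ty":0.023,"tz":0,"spin":0},{"hand":0,"tx":0.028,"ty":0.023,"tz":0,"spin":0},{"hand":0,"tx":0.0136,"ty":0.011,"tz":0,"spin":0}]'
python3 -m creep '[{"hand":0,"tx":0,"ty":0,"tz":0.001,"spin":0},{"hand":0,"tx":0,"ty":0,"tz":0.001,"spin":0},{"hand":0,"tx":0,"ty":0,"tz":0,"spin":0}]'
python3 go.py 633.2 -8.8 257 3.5
python3 - <<'E'
from h import *
c=snap("side");d=snap("top")
f=lambda im,x,y,w,h,k:cv2.resize(im[y:y+h,x:x+w],None,fx=k,fy=k,interpolation=cv2.INTER_CUBIC)
cv2.imwrite("pics/a.png",np.hstack([f(c["color"],310,120,100,150,4),f(d["color"],230,160,100,150,4)])[:,:,::-1])
E
```

```text
time: 7.08
tool_pos: [539.4, -140.0, 259.4]
tcp_rot: [3.141, 0.0, 1.631]
contact_force: [-0.0, -0.3, -1.4]
grip_width: 20.0
finger_force: 30.0
time: 7.7
tool_pos: [634.7, -7.9, 258.9]
tcp_rot: [3.141, -0.0, 1.632]
contact_force: [0.9, 0.1, -0.7]
grip_width: 19.6
finger_force: 30.0
time: 8.07
tool_pos: [633.6, -10.6, 256.8]
tcp_rot: [-3.141, 0.0, 1.629]
contact_force: [-0.7, 0.1, -1.8]
grip_width: 19.9
finger_force: 30.0
t 8.07 tcp [633.6 -10.6 256.8] yaw 3.36 F [-0.7  0.1 -1.8] w 19.9 30.0
shift tool mm [ 1.8 -0.3 -0.2] spin -0.14 q [-0.14  0.54  1.17 -0.    1.44 -0.2 ]
```

View pics/a.png

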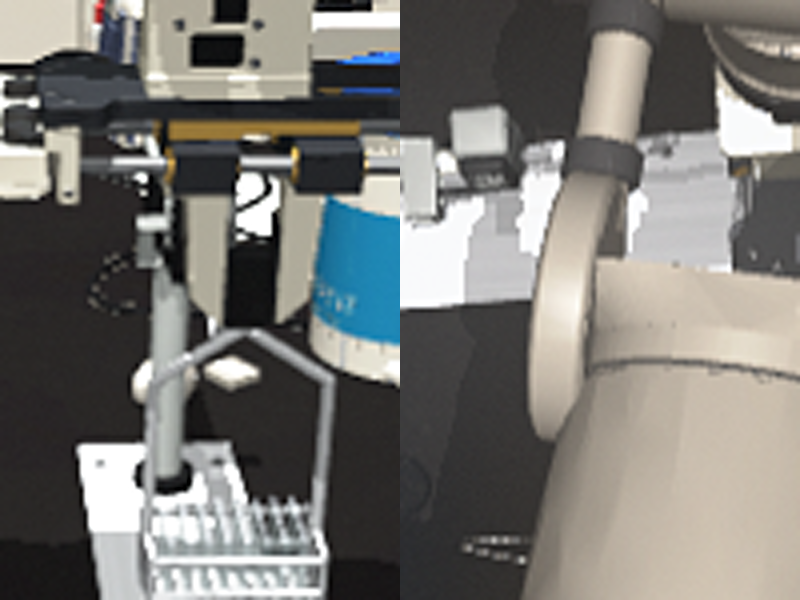

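Rack held upright in front of the hook: apex at crop (250,330), hook tip visible at about (213,320), i.e. pixel (363,200). Checking the hook tip's predicted projection.

```bash
python3 - <<'E'
from fit import *
p=[621.55,180.78,.0612];R=Ro.from_euler("z",p[2]).as_matrix()
w=lambda X:R@np.array(X,float)+[p[0],p[1],0]
for n,X in(("tiptop",(0,-125,218)),("seat",(0,-105,196)),("bar bottom at dip",(0,-105,188))):print(n,w(X),np.round(proj(S,w(X)),1),np.round(proj(T,w(X)),1))
from scipy.spatial.transform import Rotation
a=get_obs()["tool_pos"]; print("bail apex top",np.round(proj(S,[a[0],a[1],a[2]-19.8]),1),"observed",310+250/4,120+330/4)
E
```

```text
tiptop [629.19522546  56.01401694 218.        ] [365.3 196.3] [297.6 194.8]
seat [627.97198938  75.97657423 196.        ] [363.4 202.5] [289.  197.6]
bar bottom at dip [627.97198938  75.97657423 188.        ] [363.2 206.2] [289.4 198.4]
bail apex top [371.1 201. ] observed 372.5 202.5
```

```bash
python3 - <<'E'
import pickle,cv2,numpy as np
s=pickle.load(open("side0.pkl","rb"))["color"];t=pickle.load(open("top0.pkl","rb"))["color"]
f=lambda im,x,y,w,h,k:cv2.resize(im[y:y+h,x:x+w],None,fx=k,fy=k,interpolation=cv2.INTER_CUBIC)
cv2.imwrite("pics/hk.png",np.hstack([f(s,345,155,40,60,10),f(t,255,170,40,60,10)])[:,:,::-1])
E
```

```text
(no output)
```

View pics/hk.png

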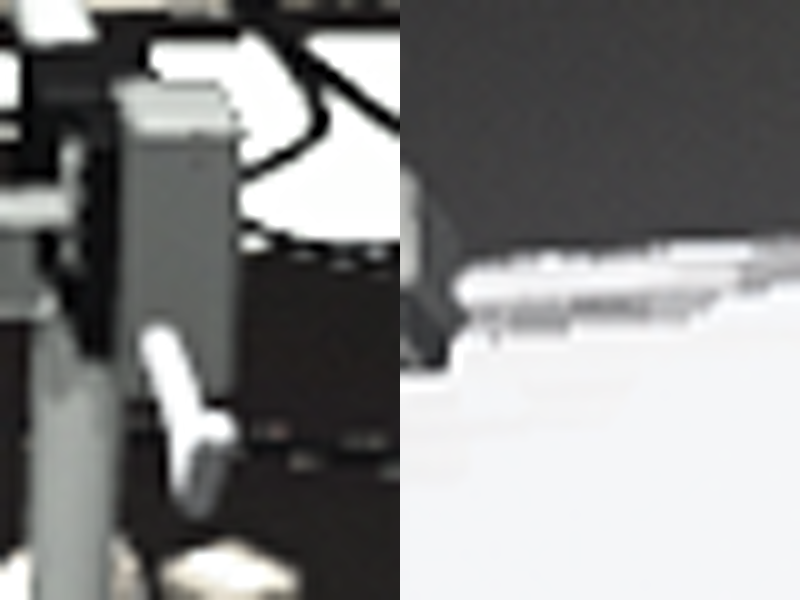

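The dip (364,206) and tip (367,197.5) match the model within about 1 px, with the same offset as the rack apex. Threading the handle over the hook.

```bash

python3 -m creep '[{"hand":0,"tx":0.015,"ty":0,"tz":0,"spin":-0.15},{"hand":0,"tx":0.018,"ty":0,"tz":0,"spin":0},{"hand":0,"tx":0.018,"ty":0,"tz":0,"spin":0},{"hand":0,"tx":0.018,"ty":0,"tz":0,"spin":0},{"hand":0,"tx":0.0165,"ty":0,"tz":0,"spin":0}]'
python3 -m creep '[{"hand":0,"tx":0,"ty":0,"tz":0,"spin":0},{"hand":0,"tx":0,"ty":0,"tz":0,"spin":0}]'
python3 go.py 628 76 219 3.5
python3 - <<'E'
from h import *
c=snap("side");f=lambda im,x,y,w,h,k:cv2.resize(im[y:y+h,x:x+w],None,fx=k,fy=k,interpolation=cv2.INTER_CUBIC)
cv2.imwrite("pics/b.png",f(c["color"],320,140,90,100,6)[:,:,::-1])
E
```

```text
time: 8.8
tool_pos: [628.6, 77.6, 256.8]
tcp_rot: [3.142, -0.0, 1.634]
contact_force: [0.5, 0.3, -1.2]
grip_width: 19.7
finger_force: 30.0
time: 9.05
tool_pos: [628.8, 75.6, 256.7]
tcp_rot: [-3.142, 0.0, 1.633]
contact_force: [-0.4, 0.1, -2.0]
grip_width: 19.6
finger_force: 30.0
t 9.05 tcp [628.8  75.6 256.7] yaw 3.59 F [-0.4  0.1 -2. ] w 19.6 30.0
shift tool mm [ 0.4 -0.8 37.7] spin 0.09 q [-0.    0.54  1.17 -0.    1.44 -0.06]
```

View pics/b.png

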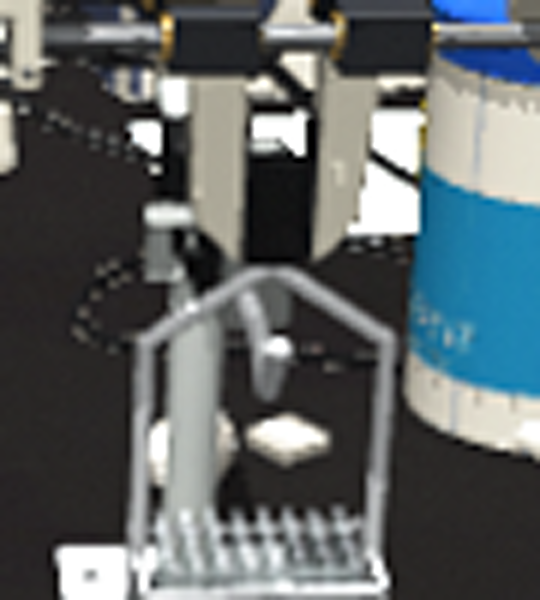

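The hook (275,370) sits inside the window, centred under the apex (275,270). Lowering.

```bash

python3 -m creep '[{"hand":0,"tx":0,"ty":0,"tz":0.01,"spin":0},{"hand":0,"tx":0,"ty":0,"tz":0.01,"spin":0},{"hand":0,"tx":0,"ty":0,"tz":0.01,"spin":0},{"hand":0,"tx":0,"ty":0,"tz":0.004,"spin":0},{"hand":0,"tx":0,"ty":0,"tz":0,"spin":0}]'
python3 -m creep '[{"hand":0,"tx":0,"ty":0,"tz":0.002,"spin":0},{"hand":0,"tx":0,"ty":0,"tz":0,"spin":0}]'
python3 -m creep '[{"hand":0,"tx":0,"ty":0,"tz":0.0015,"spin":0},{"hand":0,"tx":0,"ty":0,"tz":0,"spin":0}]'
python3 go.py 628 76 219 3.5
```

```text
time: 9.72
tool_pos: [629.1, 76.7, 222.8]
tcp_rot: [3.14, -0.001, 1.634]
contact_force: [1.7, 4.1, 0.4]
grip_width: 19.9
finger_force: 30.0
time: 9.98
tool_pos: [629.4, 76.8, 222.1]
tcp_rot: [3.138, -0.001, 1.634]
contact_force: [1.1, 5.8, 5.9]
grip_width: 20.0
finger_force: 30.0
time: 10.22
tool_pos: [629.7, 76.9, 221.7]
tcp_rot: [3.137, -0.001, 1.634]
contact_force: [-0.3, 5.5, 9.6]
grip_width: 19.8
finger_force: 30.0
t 10.22 tcp [629.7  76.9 221.7] yaw 3.62 F [-0.3  5.5  9.6] w 19.8 30.0
shift tool mm [-0.8 -1.7  2.6] spin 0.12 q [ 0.    0.56  1.23  0.    1.35 -0.06]
```

The bail rests on the tip-side slope (pushed +y), so I raise a little, shift +y and lower again.

```bash

python3 -m creep '[{"hand":0,"tx":0,"ty":0,"tz":-0.004,"spin":0},{"hand":0,"tx":0.004,"ty":0,"tz":0,"spin":0},{"hand":0,"tx":0,"ty":0,"tz":0.002,"spin":0},{"hand":0,"tx":0,"ty":0,"tz":0,"spin":0}]'
python3 -m creep '[{"hand":0,"tx":0,"ty":0,"tz":0.002,"spin":0},{"hand":0,"tx":0,"ty":0,"tz":0,"spin":0}]'
python3 -m creep '[{"hand":0,"tx":0,"ty":0,"tz":0.001,"spin":0},{"hand":0,"tx":0,"ty":0,"tz":0,"spin":0}]'
python3 go.py 628 76 219 3.5
```

```text
time: 10.72
tool_pos: [628.9, 79.6, 221.6]
tcp_rot: [3.14, 0.001, 1.633]
contact_force: [1.1, 0.1, 3.5]
grip_width: 19.8
finger_force: 30.0
time: 10.98
tool_pos: [629.5, 79.7, 220.9]
tcp_rot: [3.138, 0.0, 1.633]
contact_force: [0.4, 0.8, 9.9]
grip_width: 20.0
finger_force: 30.0
time: 11.22
tool_pos: [629.5, 79.7, 220.8]
tcp_rot: [3.137, 0.0, 1.633]
contact_force: [-0.2, 0.3, 13.5]
grip_width: 19.8
finger_force: 30.0
t 11.22 tcp [629.5  79.7 220.8] yaw 3.58 F [-0.2  0.3 13.5] w 19.8 30.0
shift tool mm [-3.6 -1.8  1.8] spin 0.08 q [ 0.01  0.56  1.23 -0.    1.35 -0.06]
```

Seated: pure vertical force. Relieve, then open.

```bash

python3 -m creep '[{"hand":0,"tx":0,"ty":0,"tz":-0.002,"spin":0},{"hand":0,"tx":0,"ty":0,"tz":-0.001,"spin":0},{"hand":0,"tx":0,"ty":0,"tz":0,"spin":0}]'
python3 -m creep '[{"hand":0.3,"tx":0,"ty":0,"tz":0,"spin":0},{"hand":0.5,"tx":0,"ty":0,"tz":0,"spin":0},{"hand":0.5,"tx":0,"ty":0,"tz":0,"spin":0},{"hand":0.5,"tx":0,"ty":0,"tz":0,"spin":0},{"hand":0.5,"tx":0,"ty":0,"tz":0,"spin":0}]'
python3 -m creep '[{"hand":0.5,"tx":0,"ty":0,"tz":0,"spin":0},{"hand":0.5,"tx":0,"ty":0,"tz":-0.01,"spin":0},{"hand":0.5,"tx":0,"ty":0,"tz":-0.025,"spin":0},{"hand":0.5,"tx":0,"ty":0,"tz":-0.035,"spin":0},{"hand":0.5,"tx":0,"ty":0,"tz":-0.01,"spin":0}]'
python3 go.py 625 154.5 300 3.5
python3 - <<'E'
from h import *
c=snap("side");d=snap("top");f=lambda im,x,y,w,h,k:cv2.resize(im[y:y+h,x:x+w],None,fx=k,fy=k,interpolation=cv2.INTER_CUBIC)
cv2.imwrite("pics/d.png",np.hstack([f(c["color"],320,120,90,140,4),f(d["color"],210,150,110,140,4)])[:,:,::-1])
E
```

```text
time: 11.6
tool_pos: [629.2, 79.7, 221.4]
tcp_rot: [3.14, 0.0, 1.633]
contact_force: [5.5, 0.4, 3.6]
grip_width: 19.8
finger_force: 30.0
time: 12.22
tool_pos: [628.4, 79.9, 221.1]
tcp_rot: [-3.141, -0.0, 1.633]
contact_force: [0.5, -0.2, -1.0]
grip_width: 46.1
finger_force: 0.0
time: 12.85
tool_pos: [629.3, 79.9, 304.4]
tcp_rot: [3.136, 0.0, 1.633]
contact_force: [-0.1, 0.1, -0.5]
grip_width: 45.9
finger_force: 0.0
t 12.85 tcp [629.3  79.9 304.4] yaw 3.59 F [-0.1  0.1 -0.5] w 45.9 0.0
shift tool mm [74.7  0.3  4.3] spin 0.09 q [ 0.01  0.52  1.08  0.    1.54 -0.06]
```

View pics/d.png

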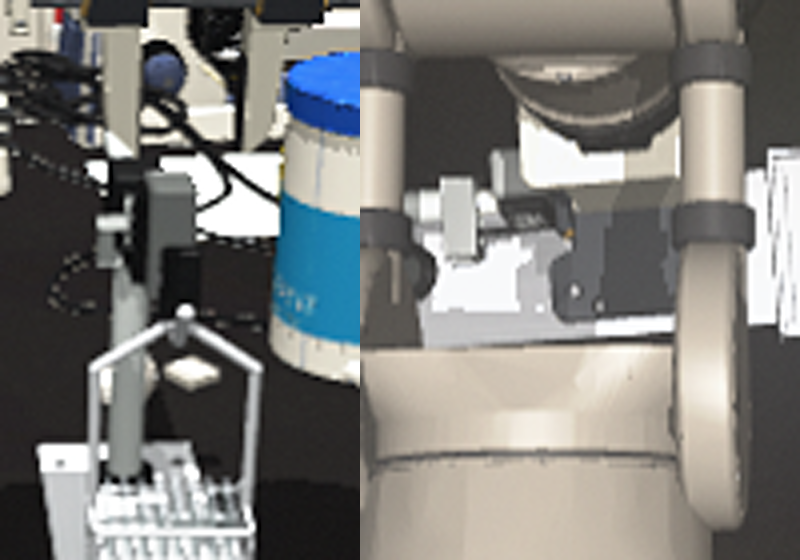

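Rack hangs on the hook, released (crossbar apex at (185,315) on the bar end). Moving over the grip head, down and closing.

```bash

python3 -m creep '[{"hand":0.65,"tx":0.02,"ty":0,"tz":0,"spin":0},{"hand":0.65,"tx":0.02,"ty":0,"tz":0,"spin":0},{"hand":0.65,"tx":0.02,"ty":0,"tz":0,"spin":0},{"hand":0.65,"tx":0.0147,"ty":0,"tz":0,"spin":0},{"hand":0.65,"tx":0,"ty":0,"tz":0,"spin":0}]'
python3 go.py 624 154.5 224 3.5
python3 - <<'E'
from h import *
c=snap("side");d=snap("top");f=lambda im,x,y,w,h,k:cv2.resize(im[y:y+h,x:x+w],None,fx=k,fy=k,interpolation=cv2.INTER_CUBIC)
cv2.imwrite("pics/e.png",np.hstack([f(c["color"],320,120,90,140,4),f(d["color"],210,150,110,140,4)])[:,:,::-1])
E
```

```text
time: 13.58
tool_pos: [623.6, 156.0, 301.0]
tcp_rot: [-3.141, -0.0, 1.636]
contact_force: [0.7, -0.3, 0.2]
grip_width: 59.7
finger_force: 0.0
t 13.57 tcp [623.6 156.  301. ] yaw 3.71 F [ 0.7 -0.3  0.2] w 59.7 0.0
shift tool mm [-1.6  0.3 77. ] spin 0.21 q [0.13 0.54 1.05 0.   1.56 0.06]
```

View pics/e.png

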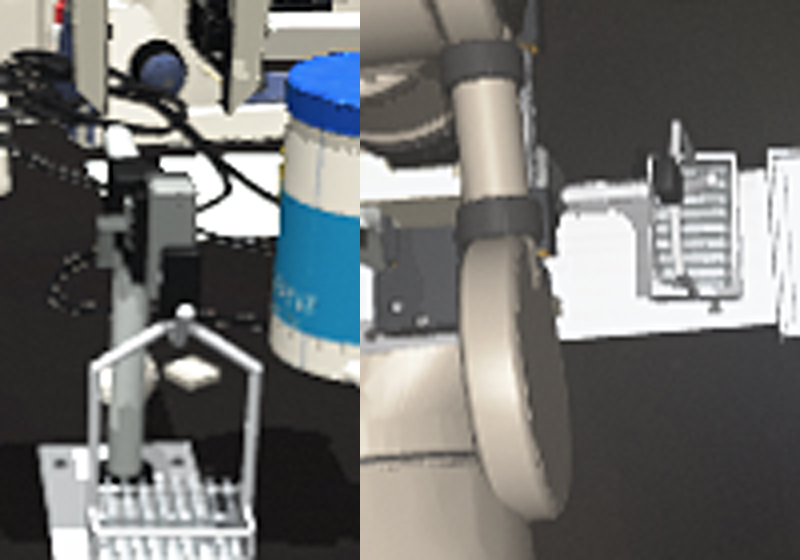

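Finger gap (crop 105–230) is centred over head plus paddle (130–195). Descend and squeeze.

```bash

python3 -m creep '[{"hand":0.65,"tx":-0.0015,"ty":0,"tz":0.015,"spin":0},{"hand":0.65,"tx":0,"ty":0,"tz":0.02,"spin":0},{"hand":0.65,"tx":0,"ty":0,"tz":0.02,"spin":0},{"hand":0.65,"tx":0,"ty":0,"tz":0.018,"spin":0},{"hand":0.65,"tx":0,"ty":0,"tz":0.004,"spin":0}]'
python3 go.py 624 154.5 224 3.5
python3 -m creep '[{"hand":0.5,"tx":0,"ty":0,"tz":0,"spin":0},{"hand":0.4,"tx":0,"ty":0,"tz":0,"spin":0},{"hand":0.2,"tx":0,"ty":0,"tz":0,"spin":0},{"hand":0,"tx":0,"ty":0,"tz":0,"spin":0},{"hand":0,"tx":0,"ty":0,"tz":0,"spin":0}]'
python3 -m creep '[{"hand":0,"tx":0,"ty":0,"tz":0,"spin":0},{"hand":0,"tx":0,"ty":0,"tz":0,"spin":0},{"hand":0,"tx":0,"ty":0,"tz":0,"spin":0},{"hand":0,"tx":0,"ty":0,"tz":0,"spin":0}]'
python3 go.py 624 154.5 224 3.5
```

```text
time: 14.3
tool_pos: [623.1, 152.0, 222.0]
tcp_rot: [-3.138, 0.0, 1.632]
contact_force: [-0.7, 0.9, -0.1]
grip_width: 59.8
finger_force: 0.0
t 14.3 tcp [623.1 152.  222. ] yaw 3.53 F [-0.7  0.9 -0.1] w 59.8 0.0
shift tool mm [ 2.4  1.  -2. ] spin 0.03 q [ 0.12  0.58  1.2  -0.    1.37  0.06]
time: 14.92
tool_pos: [628.3, 153.1, 225.0]
tcp_rot: [3.131, -0.0, 1.633]
contact_force: [19.4, 2.4, -5.2]
grip_width: 27.7
finger_force: 30.1
time: 15.42
tool_pos: [628.3, 153.1, 225.0]
tcp_rot: [3.131, -0.0, 1.634]
contact_force: [19.5, 2.3, -6.6]
grip_width: 27.7
finger_force: 30.1
t 15.43 tcp [628.3 153.1 225. ] yaw 3.59 F [19.5  2.3 -6.6] w 27.7 30.1
shift tool mm [ 1.7 -4.2  0.9] spin 0.09 q [ 0.12  0.57  1.19 -0.    1.37  0.06]
```

Button pressed (27.7 mm gap, as expected). Relieve the sideways push, then draw out gently.

```bash

python3 -m creep '[{"hand":0,"tx":0,"ty":0.0025,"tz":0,"spin":0},{"hand":0,"tx":0,"ty":0.0025,"tz":-0.001,"spin":0},{"hand":0,"tx":0,"ty":0,"tz":0,"spin":0}]'
python3 go.py 628.3 153.1 225 3.5
python3 -m creep '[{"hand":0,"tx":-0.002,"ty":0,"tz":0,"spin":0},{"hand":0,"tx":-0.004,"ty":0,"tz":0,"spin":0},{"hand":0,"tx":-0.006,"ty":0,"tz":0,"spin":0},{"hand":0,"tx":-0.006,"ty":0,"tz":0,"spin":0},{"hand":0,"tx":-0.006,"ty":0,"tz":0,"spin":0}]'
python3 go.py 634.4 53.3 225 3.5
```

```text
time: 15.8
tool_pos: [628.6, 153.1, 225.1]
tcp_rot: [-3.14, 0.0, 1.634]
contact_force: [-0.8, -0.2, -0.6]
grip_width: 26.7
finger_force: 30.1
t 15.8 tcp [628.6 153.1 225.1] yaw 3.61 F [-0.8 -0.2 -0.6] w 26.7 30.1
shift tool mm [-0.  -0.3  0.1] spin 0.11 q [ 0.12  0.58  1.18 -0.    1.38  0.06]
time: 16.42
tool_pos: [630.2, 128.8, 225.1]
tcp_rot: [-3.141, -0.0, 1.633]
contact_force: [-1.5, 2.0, -2.3]
grip_width: 27.0
finger_force: 30.1
t 16.43 tcp [630.2 128.8 225.1] yaw 3.58 F [-1.5  2.  -2.3] w 27.0 30.1
shift tool mm [-75.6  -0.5   0.1] spin 0.08 q [0.08 0.57 1.19 0.   1.38 0.02]
```

Freed and moving, with a small spring force. Continuing another ~75 mm.

```bash

python3 -m creep '[{"hand":0,"tx":-0.007,"ty":0,"tz":0,"spin":0},{"hand":0,"tx":-0.007,"ty":0,"tz":0,"spin":0},{"hand":0,"tx":-0.007,"ty":0,"tz":0,"spin":0},{"hand":0,"tx":-0.007,"ty":0,"tz":0,"spin":0},{"hand":0,"tx":-0.007,"ty":0,"tz":0,"spin":0}]'
python3 -m creep '[{"hand":0,"tx":-0.007,"ty":0,"tz":0,"spin":0},{"hand":0,"tx":-0.007,"ty":0,"tz":0,"spin":0},{"hand":0,"tx":-0.007,"ty":0,"tz":0,"spin":0},{"hand":0,"tx":-0.006,"ty":0,"tz":0,"spin":0},{"hand":0,"tx":-0.005,"ty":0,"tz":0,"spin":0}]'
python3 -m creep '[{"hand":0,"tx":-0.004,"ty":0,"tz":0,"spin":0},{"hand":0,"tx":-0.003,"ty":0,"tz":0,"spin":0},{"hand":0,"tx":-0.001,"ty":0,"tz":0,"spin":0},{"hand":0,"tx":0,"ty":0,"tz":0,"spin":0},{"hand":0,"tx":0,"ty":0,"tz":0,"spin":0}]'
python3 go.py 634.4 53.3 225 3.5
python3 - <<'E'
from h import *
import pickle
c=snap("side");d=snap("top");pickle.dump(d,open("top1.pkl","wb"));f=lambda im,x,y,w,h,k:cv2.resize(im[y:y+h,x:x+w],None,fx=k,fy=k,interpolation=cv2.INTER_CUBIC)
im=np.zeros((600,800,3),np.uint8);im[:280,:800]=f(d["color"],200,180,100,35,8);im[280:600,:360]=f(c["color"],320,150,90,80,4);im[280:600,360:800]=f(d["color"],210,160,110,80,4)
cv2.imwrite("pics/f.png",im[:,:,::-1])
p=[623,182.5,.0612];R=Ro.from_euler("z",p[2]).as_matrix()
for y in(0,-5,5,-50):print(y,np.round(proj(d,R@np.array([0,y,206.])+[p[0],p[1],0]),1))
E
```

```text
time: 17.05
tool_pos: [632.4, 93.9, 225.1]
tcp_rot: [-3.141, -0.0, 1.634]
contact_force: [-2.5, 3.8, -3.5]
grip_width: 26.7
finger_force: 30.1
time: 17.68
tool_pos: [634.5, 62.0, 225.1]
tcp_rot: [-3.141, -0.0, 1.633]
contact_force: [-3.9, 3.3, -3.5]
grip_width: 27.2
finger_force: 30.1
time: 18.3
tool_pos: [635.0, 54.4, 225.1]
tcp_rot: [-3.141, 0.0, 1.633]
contact_force: [-4.4, 2.6, -4.0]
grip_width: 27.3
finger_force: 30.1
t 18.3 tcp [635.   54.4 225.1] yaw 3.59 F [-4.4  2.6 -4. ] w 27.3 30.1
shift tool mm [-1.1 -0.7  0.1] spin 0.09 q [-0.03  0.56  1.21 -0.    1.37 -0.1 ]
0 [238.5 199.6]
-5 [240.8 199.4]
5 [236.1 199.8]
-50 [262.  197.9]
```

View pics/f.png

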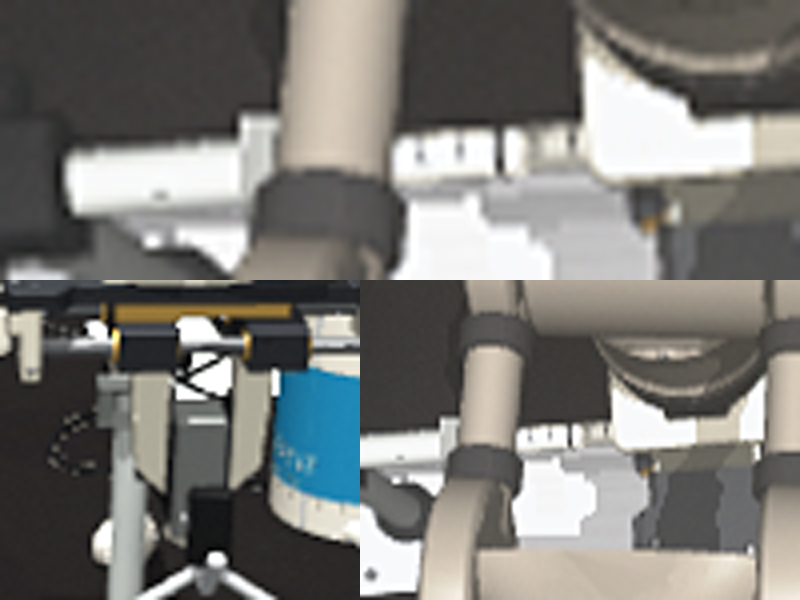

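The 50 mm ring sits at px (262.9,199.4), about 50 mm past the mouth (≈239), so the arm is out ≈100 mm; the robot travelled 98.9 mm plus slack, which agrees. The rack hangs on the hook at (215,560). Let it settle, then hand in.

```bash

for i in 1 2 3; do python3 -m creep '[{"hand":0,"tx":0,"ty":0,"tz":0,"spin":0},{"hand":0,"tx":0,"ty":0,"tz":0,"spin":0},{"hand":0,"tx":0,"ty":0,"tz":0,"spin":0},{"hand":0,"tx":0,"ty":0,"tz":0,"spin":0},{"hand":0,"tx":0,"ty":0,"tz":0,"spin":0}]' >/dev/null; done
python3 go.py 634.4 53.3 225 3.5
python3 -c "
from plant import *
import numpy as np
a=cams.capture('side')['color'].astype(int)
print(abs(a-cams.capture('side')['color']).max(2)[200:330,320:420].max())
print(close_job())"
```

```text
t 20.27 tcp [635.   54.5 225.1] yaw 3.59 F [-4.4  1.1 -5.3] w 26.9 30.1
shift tool mm [-1.1 -0.7  0.1] spin 0.09 q [-0.03  0.56  1.21  0.    1.37 -0.1 ]
8
the job is handed in; nothing more can be done
None
```

The rack hangs by its handle on the hook, and the arm is drawn out to about 100 mm with the gripper still holding the grip head; the job is handed in, but no verdict came back.

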